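Put the optics away and hang the dust cabinet's lift-off door

ROBOT

A 7-joint arm with a two-finger parallel gripper is mounted at the origin on a cart in front of the work surface, level with it; the furniture and walls round the work are solid. World frame = base frame: x ahead of the robot, y to its left, z up, the work surface at z = 0. Lengths are in m, angles in rad, forces in N, time in s.
With the tool pointing down it reaches from about 0.425 to 0.875 m from the base axis. Payload 8.4 kg.
Tool frame: the origin (TCP) lies at the very end of the fingers, on their centre line; the grasp point (between the pads) lies 19 mm behind it; z points along the fingers, y is the line along which they close (so a half turn about z gives the same grasp; the last joint's range is limited). The gripper opens to 87 mm and grips with 3 to 60 N. Pads are 19 mm wide; open, the fingers measure 117 mm over their backs; the gripper's body (75 mm by 190 mm) begins 51 mm behind the grasp point.
Start: joints at [1.068, 0.333, 0.04, 1.465, -0.013, 1.343, -0.059], TCP at [0.255, -0.598, 0.223] pointing down, gripper open.
Joint ranges: [-2.58, 2.58], [-0.38, 2.09], [-1.3, 1.39], [0.25, 2.4], [-1.5, 4.64], [0.08, 2.09], [-2.65, 2.65]. Speed limits (rad/s): [2.22, 2.22, 2.79, 2.79, 3.14, 3.14, 3.14].

INTERFACE

Orientations are given as a rotation vector (axis times angle).
In Python, from rig import env gives the robot as it stands.
- The arm moves only by the shell command python3 -m inch 'ROWS' [FORCE]. ROWS is JSON, one flat list of numbers, 7 for each row, row after row: the shift along the world's x, y, z in mm, then the turn, a rotation vector about the world's x, y, z in degrees, then the opening, from 0 (shut) to 1 (fully open). A call has exactly 10 rows; each row shifts and turns the commanded pose from where the row before left it; what a row does not reach is not made up. A row lasts 1/10 s, in which the tool goes at most 50 mm and 8.59 degrees, less where a joint would pass 70% of its speed; a pose out of reach is approached as far as the arm can. A call with a gripper value outside its range is refused whole. The fingers move at their own pace and stop on an object; FORCE is the grip in N (left out, the last holds). Time passes only in rows, so rows that do not move let the fingers close, or fill a call up. It gives the time, the measured TCP pose, the force, the opening and the grip force at its end, in the units of the state.
- env.observe(): the state, without advancing time (a new reading comes with each control period).
- env.get_image(name): name is "scene" or "top"; returns (picture, depth): 384x512x3 uint8, blue, green, red; 384x512 float32, m along the optical axis (not along the pixel's ray), 0 where there is no reading.
- env.camera_model(name): a dict with "mtx" (3x3 intrinsics, pixels), "dist" ([k1, k2, p1, p2, k3] as OpenCV has them; the pictures are not rectified), "cam_to_world" (4x4, takes a point from camera to world coordinates). Camera axes: x right, y down, z forward; pixel columns grow to the right and rows downward; lengths in m; the calibration is good to about 2 mm. A picture is of the moment at which its call begins. camera_model takes no time and is no camera call.
- env.hand_in(): hands the job in; it is judged then, once.
The state is a dict: "time_s": time; "joints": joint angles; "qvel": joint speeds; "joint_efforts": joint torques, N m; "tcp_pos": TCP position; "tool_rot": TCP orientation; "wrist_force": force on the tool from outside, world axes, zero at the start; "torque": the same for the moment, N m; "opening": opening from 0.0 (shut) to 1.0 (fully open); "grasp_force": force on a finger pad.
Only numpy, scipy, OpenCV 4.12 (cv2) and the standard library are available. Lean on these libraries where they do the work, as an engineer would, in place of code of your own. Each camera call takes 0.05 s, during which the arm holds its last target. There are 200 camera calls.

TASK

Put the optics away: take the orange-handled pusher and with its straight blade push the two objective tubs and the loupe together, upright and in one group, fully into the white dust cabinet, never touching them with the fingers, then stand the pusher back on the bench clear of the door. Next lift the blue door (black tab on top) out of its rack, hang it open on the cabinet by lowering both of its knuckles onto the two pins at once until they are fully down, and swing it fully shut. Leave the petri dish and the vials where they are.

Things in the scene. Friction and masses are not known exactly. Their poses are not given: they have to be found in the camera images.
- cabinet: White dust cabinet fixed to the bench, 80 (x) x 192 (y) x 120 mm high, walls 6 mm. Open at its front (-x, toward the robot) and without a floor: parts slide in on the bench. Opening y = -90 to +90 mm, 114 mm high; front edge at x = -40, inner back wall at x = +35 mm. Origin on the bench at the centre of its footprint. Door shut: the door's origin is at x = -46, y = 0, z = +10 mm, yaw the same.
- keeper (a point): Steel keeper lip on the front of the cabinet's roof: juts 30 mm forward of the front edge, y = -59 to -93 mm, z = 117 to 123 mm in the cabinet frame; this point is the middle of its underside, 5 mm above the hung leaf. It stops the door from being lowered in place while shut: hang it open, then swing it in under the lip.
- pin_low (a point): Foot of the lower brass pintle pin at the cabinet's left front corner: x = -46, y = +108, z = 20 mm in the cabinet frame, on top of its steel bracket (17 mm round, 6 mm thick). The pin stands up 20 mm: 7.4 mm diameter for 9 mm, then a taper to 3 mm at the tip. Both pins are on one vertical line, the hinge axis.
- pin_high (a point): Foot of the upper pin, same shape, 68 mm straight above the lower one (z = 88 mm). Its bracket's underside is at z = 82 mm, so the lower knuckle cannot pass it from above: bring the door in sideways, raised 22 to 45 mm above its seated height (30 is best), until both knuckles stand over their pins, then lower.
- door: Blue lift-off door, loose, about 180 g. Leaf 10 mm thick (x), 193 mm wide (y, -95.5 to +97.5), 102 mm high. Origin at the middle of the leaf's lower edge, z up. Black grip tab, 32 mm wide (y), 10 mm thick, at y = 0 from z = 100 to 154 mm. Stands loosely in the rack, lower edge 8 mm over the bench; seated on the pins, 10 mm. Opened by angle a: door yaw = cabinet yaw - a; turns freely, stays where left.
- knuckle_low (a point): Centre of the lower end of the door's lower knuckle (steel barrel, 18 mm outside, 10 mm hole along z, 14 mm long): x = 0, y = +108, z = +10 mm in the door frame. It meets pin_low when the door is fully down.
- knuckle_high (a point): Centre of the lower end of the door's upper knuckle, same shape: x = 0, y = +108, z = +78 mm in the door frame. It meets pin_high when the door is fully down.
- rack: Grey parking rack, fixed: base 70 (x) x 150 (y) x 8 mm, with two pairs of uprights at y = -50 and +50 mm that rise to 50 mm above the bench and form a slot 13 mm wide along y. The door stands in it at the same origin and yaw; lift it more than 45 mm to clear it. Origin on the bench at the centre.
- pusher: Pusher, loose, 180 g, stands upright on the bench. Aluminium blade 140 mm long (y), 8 mm thick, 26 mm high, its front face (+x) pushes. Origin on the bench under the middle of the front face. An orange upright grip, 22 mm (x) x 14 mm (y), stands on a foot plate behind it (36 mm wide, to x = -67 mm), centred at x = -50 mm, its top at z = 95 mm. Pinch it across y.
- tub_large: Larger black objective tub, 37 mm diameter, 42 mm high, standing loose in front of the cabinet. Origin at the centre of its underside.
- tub_small: Smaller objective tub, white with a black cap, 33 mm diameter, 36 mm high, standing loose in front of the cabinet. Origin at the centre of its underside.
- loupe: Black eye loupe, 33 mm diameter, 32 mm high, standing loose in front of the cabinet. Origin at the centre of its underside.
- petri_dish: Clear petri dish, 60 mm diameter, 12 mm high, a bystander lying between the rack and the cabinet, nearer the robot. Origin at the centre of its underside.
- vial_4: Amber vial with a black cap, 32 mm diameter, 71 mm high, a bystander, the nearest to the robot of the vials on the right of the bench. Origin at the centre of its underside.
Not all that is in view belongs to the job. Leave any purple look-alike of the tub_large alone. What is shaped like the tub_small but purple is not meant.

How it is judged:
On the way, in this order (a step that is already met when the one before it is completed fails the run):
1. the pusher's blade has brought both tubs and the loupe fully into the cabinet together (all three against the blade) (x of tub_large in the frame of cabinet above -0.025 m and y of tub_large in the frame of cabinet between -0.085 and 0.085 m and angle between each of tub_large, tub_small, loupe's own z axis and vertical below 0.2 rad and x of each of tub_small, loupe in the frame of cabinet above -0.027 m and y of tub_small in the frame of cabinet between -0.085 and 0.085 m and y of loupe in the frame of cabinet between -0.085 and 0.085 m and x of tub_large in the frame of pusher between 0.005 and 0.028 m and x of tub_small in the frame of pusher between 0.005 and 0.026 m and x of loupe in the frame of pusher between 0.005 and 0.026 m), for 0.1 s.
2. the door is down on both pins (distance between knuckle_low and pin_low below 0.006 m and distance between knuckle_high and pin_high below 0.006 m), for 0.2 s.
3. the door is shut (all of step 2 and angle between the y axis of door and the y axis of cabinet, either way round below 0.07 rad), for 0.2 s.
At the end, for the whole second after the job is handed in: Both tubs and the loupe stand upright fully inside the cabinet (at most 3 mm past its front edge), both knuckles are fully down on their pins (6 mm), the door is shut (within 0.07 rad) and at rest, and the pusher stands upright on the bench, at rest (all of step 3 and x of tub_large in the frame of cabinet above -0.025 m and y of tub_large in the frame of cabinet between -0.085 and 0.085 m and angle between each of tub_large, tub_small, loupe's own z axis and vertical below 0.2 rad and x of each of tub_small, loupe in the frame of cabinet above -0.027 m and y of tub_small in the frame of cabinet between -0.085 and 0.085 m and y of loupe in the frame of cabinet between -0.085 and 0.085 m and angle between pusher's own z axis and vertical below 0.1 rad and height (world z) of pusher below 0.006 m and linear speed of each of pusher, door below 0.02 m/s); the robot touches nothing.
It fails at once if the fingers press on a tub or the loupe (contact force between the fingers and tub_large above 1 N or contact force between the fingers and tub_small above 1 N or contact force between the fingers and loupe above 1 N).
It fails at once if a tub or the loupe is tipped over (angle between any of tub_large, tub_small, loupe's own z axis and vertical above 0.6 rad).
It fails at once if the petri dish or the amber vial on the right is disturbed (distance of any of petri_dish, vial_4 from where it was at the start of the episode above 0.03 m).
It also fails if it takes over 66 s, if anything falls off the work surface, if the arm or the gripper's body presses on something with over 40 N, if the wrist force passes 120 N, or if a joint passes its speed limit or range.

## Working session

There is one attempt and no reset: what is moved stays moved. The work goes in short steps, Python scripts to look and compute and a shell command to move; the robot and the scene stay as the last step left them, time stands still between calls to the robot, and variables do not carry over. Pictures are saved under pics/ and viewed, at most 10 in all, crops included, and the job is handed in when it is done.

```bash
ls; mkdir -p pics; python3 - <<'E'
from rig import env
import cv2,numpy as np
for n in("scene","top"):
    im,d=env.get_image(n); cv2.imwrite(f"pics/{n}0.png",im); np.save(f"{n}0.npy",d)
    m=env.camera_model(n); print(n,np.round(m["mtx"],1).tolist(),m["dist"],np.round(m["cam_to_world"],3).tolist())
s=env.observe(); print(s)
E
```

```text
pics
scene [[437.1, 0.0, 254.2], [0.0, 437.1, 195.4], [0.0, 0.0, 1.0]] [-0.03327895  0.          0.          0.          0.        ] [[-0.481, -0.367, 0.796, -0.396], [-0.877, 0.202, -0.436, 0.421], [-0.001, -0.908, -0.419, 0.566], [0.0, 0.0, 0.0, 1.0]]
top [[388.2, 0.0, 256.0], [0.0, 388.2, 185.0], [0.0, 0.0, 1.0]] [-0.1044908  0.         0.         0.         0.       ] [[0.05, -0.976, 0.21, 0.237], [-0.999, -0.05, 0.005, -0.069], [0.006, -0.21, -0.978, 1.389], [0.0, 0.0, 0.0, 1.0]]
{'time_s': 0.1, 'joints': array([ 1.06783333,  0.33384588,  0.03990419,  1.46617396, -0.01342359,
        1.34329347, -0.0584991 ]), 'qvel': array([-0.00084823, -0.00310282,  0.00087769, -0.00367042, -0.00136943,
       -0.0012257 ,  0.00072206]), 'joint_efforts': array([ 4.15958886e-03, -6.57811046e+01,  1.34008303e+00, -4.04706001e+01,
       -5.96618140e-02,  4.09686822e-02,  6.18996592e-05]), 'tcp_pos': array([ 0.25517504, -0.59736178,  0.22174933]), 'tool_rot': array([-3.07642873e+00, -6.29572729e-01,  5.86893053e-04]), 'wrist_force': array([1.0493911 , 0.8316172 , 0.12408197]), 'torque': array([-0.02371584,  0.00055623, -0.04790014]), 'grasp_force': 0.0, 'opening': 0.9989281516433516}
```

View pics/scene0.png

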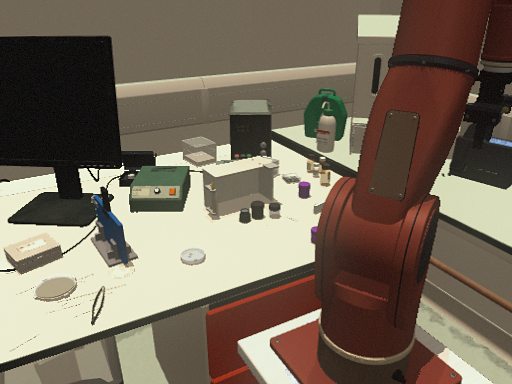

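View pics/top0.png

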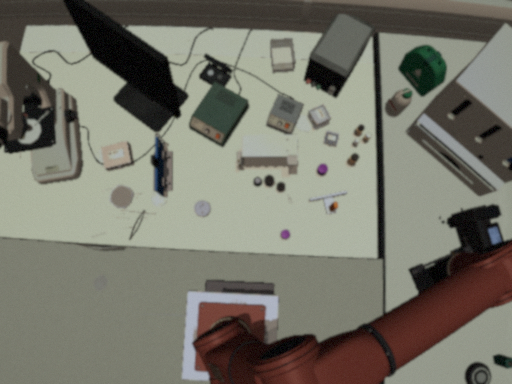

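The top view shows the cabinet at about (268,150), the parts at (257,181), (269,181) and (281,187), the door in its rack at (160,167), the pusher at (328,200) and the petri dish at (203,208). The purple decoys are at (322,169) and (285,234). I'll enlarge this area.

```bash
python3 - <<'E'
import cv2
t=cv2.imread("pics/top0.png")
cv2.imwrite("pics/c1.png",cv2.resize(t[125:245,225:385],None,fx=5,fy=5,interpolation=cv2.INTER_CUBIC))
cv2.imwrite("pics/c2.png",cv2.resize(t[125:225,130:230],None,fx=6,fy=6,interpolation=cv2.INTER_CUBIC))
E
```

```text
(no output)
```

View pics/c1.png

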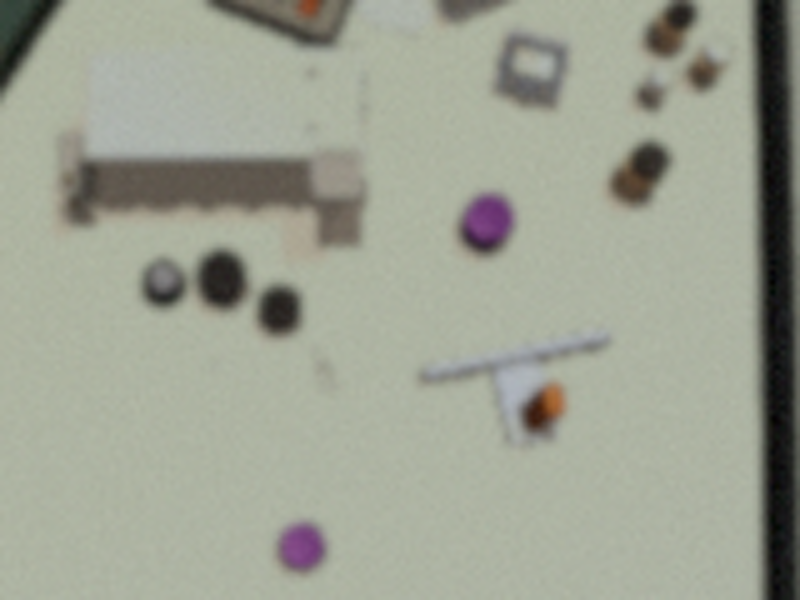

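View pics/c2.png

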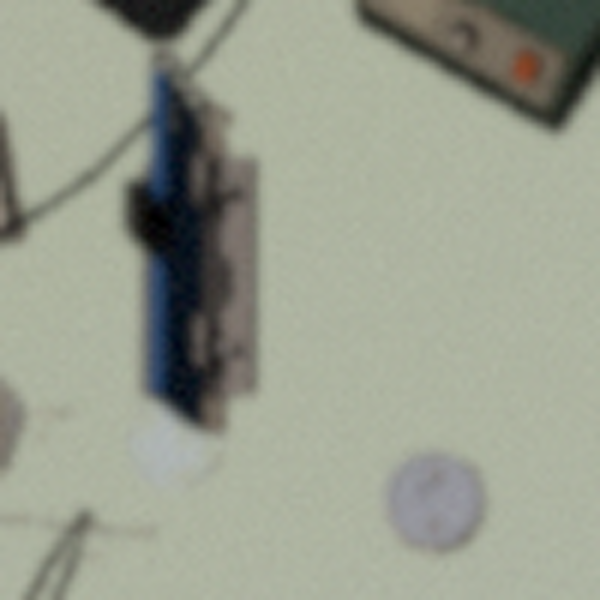

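The crops show the roof's front edge at about v=157 in c1 and the parts at (163,283), (222,279) and (280,309). The blade runs (425,376)-(605,337), with the grip at (553,400). In c2 the door's tab is at (150,215) and its knuckles are at the far end, (162,65). I'll measure these with depth and ray-plane intersection.

```bash
cat > h.py <<'E'
from rig import env
import cv2,numpy as np
def rays(n,uv):
    m=env.camera_model(n); p=cv2.undistortPoints(np.float64(uv).reshape(-1,1,2),m["mtx"],m["dist"]).reshape(-1,2)
    return np.c_[p,np.ones(len(p))],m["cam_to_world"]
def plane(n,uv,z):
    r,T=rays(n,uv); w=r@T[:3,:3].T; o=T[:3,3]; return o+w*((np.asarray(z)-o[2])/w[:,2])[:,None]
def cloud(n,d):
    v,u=np.mgrid[:384,:512]; r,T=rays(n,np.c_[u.ravel(),v.ravel()])
    return ((r*d.ravel()[:,None])@T[:3,:3].T+T[:3,3]).reshape(384,512,3)
E
python3 - <<'E'
from h import *
f=lambda L:[(225+(u+.5)/5-.5,125+(v+.5)/5-.5) for u,v in L]
g=lambda L:[(130+(u+.5)/6-.5,125+(v+.5)/6-.5) for u,v in L]
P=lambda name,uv,z:print(name,np.round(plane("top",uv,z)*1000).tolist())
P("tubsmall,large,loupe tops",f([(163,275),(222,272),(280,303)]),[.036,.042,.032])
P("blade ends z26",f([(425,376),(605,337)]),[.026]*2)
P("grip top",f([(553,398)]),[.095])
P("roof front L, R",f([(75,157),(312,158)]),[.12]*2)
P("tab top",g([(140,205)]),[.162])
P("leaf top ends",g([(158,75),(155,392)]),[.11]*2)
P("rack base corners",g([(257,160),(255,395)]),[.008]*2)
P("petri,vial4",g([(436,500)])+f([(650,158)]),[.012,.071])
for n in("top","scene"):
    c=cloud(n,np.load(n+"0.npy")); X,Y,Z=c[...,0],c[...,1],c[...,2]
    print(n,"table z",np.median(Z[(abs(X-.55)<.05)&(abs(Y)<.1)]))
    def R(name,lo,hi,zl,zh):
        m=(X>lo[0])&(X<hi[0])&(Y>lo[1])&(Y<hi[1])&(Z>zl)&(Z<zh); q=c[m]
        if len(q)<5: print(name,len(q));return
        r=cv2.minAreaRect(np.float32(q[:,:2]*1000)); print(name,len(q),"mean",np.round(q.mean(0)*1000),"rect",np.round(r[0]),np.round(r[1]),round(r[2],1))
    R("roof",(.6,-.25),(.95,.15),.11,.135)
    R("tab",(.5,.1),(.9,.5),.125,.2)
    R("leaf",(.5,.1),(.9,.5),.095,.125)
    R("grip",(.45,-.4),(.65,-.15),.06,.12)
E
```

```text
tubsmall,large,loupe tops [[548.0, -66.0, 36.0], [551.0, -108.0, 42.0], [533.0, -150.0, 32.0]]
blade ends z26 [[486.0, -256.0, 26.0], [521.0, -386.0, 26.0]]
grip top [[463.0, -334.0, 95.0]]
roof front L, R [[608.0, -2.0, 120.0], [616.0, -163.0, 120.0]]
tab top [[572.0, 281.0, 162.0]]
leaf top ends [[665.0, 294.0, 110.0], [478.0, 276.0, 110.0]]
rack base corners [[647.0, 255.0, 8.0], [499.0, 242.0, 8.0]]
petri,vial4 [[440.0, 126.0, 12.0], [643.0, -408.0, 71.0]]
top table z 0.0008952317907894303
roof 1265 mean [ 651. -102.  120.] rect [ 779. -120.] [203. 375.] 81.0
tab 521 mean [779. 328. 171.] rect [765. 312.] [398. 164.] 29.6
leaf 191 mean [589. 285. 107.] rect [592. 286.] [185.  19.] 6.9
grip 123 mean [ 574. -240.  105.] rect [ 550. -275.] [248. 196.] 89.4
scene table z 0.00024520562736274343
roof 811 mean [649. -96. 120.] rect [ 778. -121.] [202. 376.] 81.4
tab 2360 mean [795. 335. 172.] rect [767. 314.] [399. 167.] 29.6
leaf 332 mean [655. 297. 107.] rect [702. 293.] [404.  39.] 8.3
grip 142 mean [ 629. -208.   88.] rect [ 625. -276.] [ 63. 252.] 4.6
```

```bash
python3 - <<'E'
from h import *
for n in("top","scene"):
    c=cloud(n,np.load(n+"0.npy")); X,Y,Z=c[...,0],c[...,1],c[...,2]
    def R(name,lo,hi,zl,zh,er=0):
        m=((X>lo[0])&(X<hi[0])&(Y>lo[1])&(Y<hi[1])&(Z>zl)&(Z<zh)).astype(np.uint8)
        k,l,st,_=cv2.connectedComponentsWithStats(m)
        if k<2: print(name,0);return
        q=c[l==1+np.argmax(st[1:,4])]
        r=cv2.minAreaRect(np.float32(q[:,:2]*1000)); print(n,name,len(q),"mean",np.round(q.mean(0)*1000),"rect",np.round(r[0]),np.round(r[1]),round(r[2],1)); return q
    q=R("roof",(.55,-.25),(.71,.03),.112,.128)
    # roof front edge (min x per y bin)
    for y in np.arange(-.205,.01,.015):
        s=q[abs(q[:,1]-y)<.0075]
        if len(s): print(int(y*1000),int(s[:,0].min()*1000),int(s[:,0].max()*1000),end=' | ')
    print()
    R("tab",(.53,.24),(.62,.33),.13,.175)
    R("leaf",(.44,.24),(.71,.34),.10,.118)
    R("grip",(.43,-.37),(.5,-.3),.06,.11)
    R("blade",(.45,-.42),(.55,-.23),.018,.034)
    R("ts",(.52,-.09),(.58,-.04),.03,.04); R("tl",(.52,-.135),(.58,-.085),.037,.048); R("lo",(.5,-.18),(.56,-.13),.025,.037)
    R("decoy",(.35,-.25),(.46,-.12),.025,.05)
    R("petri",(.4,.08),(.49,.17),.008,.02)
E
```

```text
top roof 1292 mean [ 648. -104.  120.] rect [ 638. -101.] [106. 192.] 3.1
-205 627 627 | -190 589 693 | -175 588 694 | -160 588 692 | -145 618 692 | -130 616 692 | -115 616 689 | -100 613 689 | -85 611 688 | -70 612 687 | -55 610 687 | -40 609 685 | -25 608 685 | -10 606 684 | 4 683 683 | 
top tab 52 mean [570. 283. 153.] rect [571. 284.] [32.  9.] 4.2
top leaf 170 mean [567. 284. 109.] rect [573. 286.] [189.  14.] 5.6
top grip 40 mean [ 462. -333.   89.] rect [ 463. -334.] [22. 14.] 9.5
top blade 98 mean [ 507. -321.   26.] rect [ 508. -323.] [  9. 141.] 14.4
top ts 23 mean [550. -64.  32.] rect [551. -64.] [20. 24.] 41.4
top tl 76 mean [ 552. -106.   43.] rect [ 553. -106.] [34. 32.] 2.0
top lo 32 mean [ 532. -148.   34.] rect [ 532. -150.] [30. 24.] 29.1
top decoy 62 mean [ 363. -170.   37.] rect [ 364. -170.] [25. 31.] 3.1
top petri 219 mean [442. 127.  14.] rect [443. 127.] [60. 57.] 29.2
scene roof 828 mean [643. -99. 120.] rect [ 639. -101.] [115. 193.] 1.4
-205 631 631 | -190 584 696 | -175 584 696 | -160 583 698 | -145 613 695 | -130 610 689 | -115 611 690 | -100 609 691 | -85 609 690 | -70 609 686 | -55 608 689 | -40 605 682 | -25 605 685 | -10 604 687 | 
scene tab 117 mean [566. 286. 149.] rect [572. 286.] [37. 11.] 5.5
scene leaf 234 mean [560. 286. 108.] rect [580. 287.] [209.  12.] 6.6
grip 0
scene blade 47 mean [ 492. -276.   24.] rect [ 493. -281.] [12. 49.] 11.9
scene ts 29 mean [547. -67.  32.] rect [547. -67.] [23. 25.] 39.0
scene tl 78 mean [ 547. -106.   42.] rect [ 549. -109.] [34. 37.] 5.5
scene lo 76 mean [ 524. -147.   33.] rect [ 528. -149.] [31. 31.] 53.2
scene decoy 50 mean [ 362. -163.   34.] rect [ 367. -166.] [14. 33.] 48.0
scene petri 315 mean [438. 129.  12.] rect [441. 128.] [60. 60.] 41.5
```

```bash
python3 -m inch '[26,33,0,0,0,-1,1, 26,33,0,0,0,-1,1, 26,33,0,0,0,-1,1, 26,33,0,0,0,-1,1, 26,33,0,0,0,-1,1, 26,33,0,0,0,-1,1, 26,33,0,0,0,-1,1, 26,33,0,0,0,-1,1, 0,0,-30,0,0,-0.6,1, 0,0,-30,0,0,0,1]' 20
```

```text
time_s: 1.1
tcp_pos: [0.4649, -0.3323, 0.1623]
tool_rot: [3.115, 0.402, 0.002]
wrist_force: [-0.3, -0.5, 0.3]
opening: 1.002
grasp_force: 0.0
```

```bash
python3 -m inch '[-1,-1,-20,0,0,0,1, -1,-1,-20,0,0,0,1, 0,0,-20,0,0,0,0.6, 0,0,-20,0,0,0,0.6, 0,0,-16,0,0,0,0.4, 0,0,0,0,0,0,0, 0,0,0,0,0,0,0, 0,0,0,0,0,0,0, 0,0,0,0,0,0,0, 0,0,0,0,0,0,0]' 30
```

```text
time_s: 2.1
tcp_pos: [0.4617, -0.336, 0.0673]
tool_rot: [3.116, 0.397, 0.001]
wrist_force: [-0.8, -0.2, -0.7]
opening: 0.359
grasp_force: 0.0
```

```bash
python3 -m inch '[0,0,0,0,0,0,0, 0,0,0,0,0,0,0, 0,0,0,0,0,0,0, 0,0,0,0,0,0,0, 0,0,0,0,0,0,0, 0,0,0,0,0,0,0, 0,0,4,0,0,0,0, 0,0,4,0,0,0,0, 0,0,4,0,0,0,0, 0,0,0,0,0,0,0]' 40; python3 - <<'E'
from h import *
im,_=env.get_image("top"); cv2.imwrite("pics/t1.png",cv2.resize(im[125:245,225:385],None,fx=4,fy=4,interpolation=cv2.INTER_CUBIC)); print(env.observe()["opening"])
E
```

```text
time_s: 3.1
tcp_pos: [0.4617, -0.3359, 0.0792]
tool_rot: [3.116, 0.397, 0.001]
wrist_force: [-0.7, 0.5, -1.7]
opening: 0.155
grasp_force: 40.0
0.15631125688534045
```

View pics/t1.png

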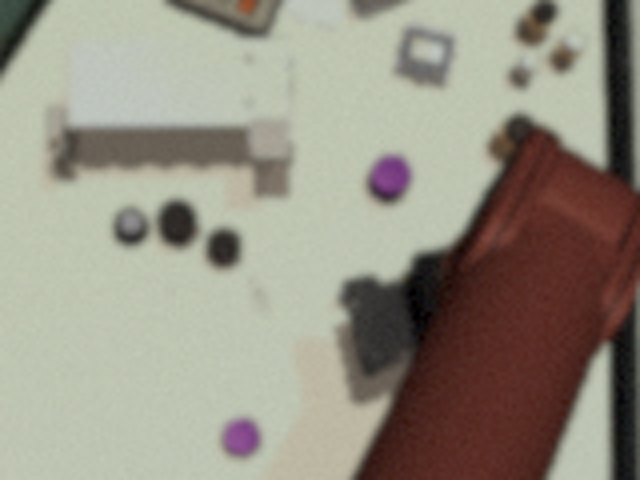

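The grip holds: opening is 0.156, about 14 mm. The parts are undisturbed.

```bash
python3 -m inch '[-6,8,0,0,0,-3.8,0, -6,24,0,0,0,-3.8,0, -6,24,0,0,0,-3.8,0, 0,24,0,0,0,0,0, 0,28,0,0,0,0,0, 0,28,0,0,0,0,0, 0,28,0,0,0,0,0, 0,28,0,0,0,0,0, 0,24,0,0,0,0,0, 0,7.5,0,0,0,0,0]'; python3 -m inch '[0,0,-3,0,0,0,0, 0,0,-3,0,0,0,0, 0,0,-3,0,0,0,0, 0,0,-2,0,0,0,0, 0,0,0,0,0,0,0, 0,0,0,0,0,0,0, 0,0,0,0,0,0,0, 0,0,0,0,0,0,0, 0,0,0,0,0,0,0, 0,0,0,0,0,0,0]'; python3 - <<'E'
from h import *
im,_=env.get_image("scene"); cv2.imwrite("pics/s1.png",cv2.resize(im[140:270,160:360],None,fx=4,fy=4,interpolation=cv2.INTER_CUBIC))
im,_=env.get_image("top"); cv2.imwrite("pics/t2.png",cv2.resize(im[125:245,225:385],None,fx=4,fy=4,interpolation=cv2.INTER_CUBIC))
E
```

```text
time_s: 4.15
tcp_pos: [0.4433, -0.1096, 0.0785]
tool_rot: [-3.14, -0.091, 0.0]
wrist_force: [0.1, -0.1, -1.5]
opening: 0.157
grasp_force: 40.0
time_s: 5.15
tcp_pos: [0.4434, -0.1122, 0.0676]
tool_rot: [3.14, 0.086, 0.0]
wrist_force: [-0.3, 0.0, -2.0]
opening: 0.158
grasp_force: 40.0
```

View pics/s1.png

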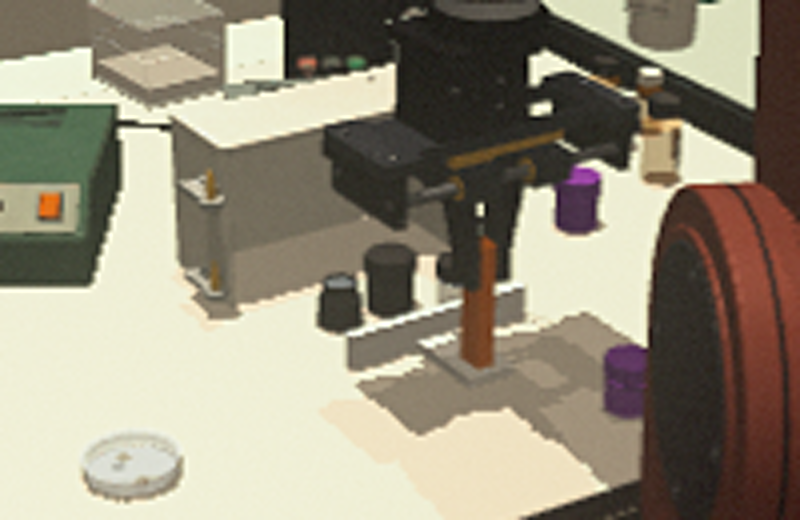

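The scene view shows the pusher upright with its blade (350,350)-(525,295) square behind all three parts. They stand at (340,300), (390,275) and (450,280), with the pins at (212,185) and (215,280). The white-bodied tub is the right-hand one. Now I push.

```bash
python3 -m inch '[8,0.43,0,0,0,0,0, 8,0.43,0,0,0,0,0, 8,0.43,0,0,0,0,0, 8,0.43,0,0,0,0,0, 8,0.43,0,0,0,0,0, 8,0.43,0,0,0,0,0, 8,0.43,0,0,0,0,0, 8,0.43,0,0,0,0,0, 8,0.43,0,0,0,0,0, 8,0.43,0,0,0,0,0]'; python3 -m inch '[7,0.4,0,0,0,0,0, 7,0.4,0,0,0,0,0, 7,0.4,0,0,0,0,0, 7,0.4,0,0,0,0,0, 6,0.3,0,0,0,0,0, 5,0.3,0,0,0,0,0, 3,0.2,0,0,0,0,0, 2,0.1,0,0,0,0,0, 0,0,0,0,0,0,0, 0,0,0,0,0,0,0]'; python3 - <<'E'
from h import *
im,_=env.get_image("scene"); cv2.imwrite("pics/s2.png",cv2.resize(im[140:270,190:340],None,fx=4,fy=4,interpolation=cv2.INTER_CUBIC))
E
```

```text
time_s: 6.25
tcp_pos: [0.524, -0.1078, 0.0675]
tool_rot: [-3.14, -0.086, 0.0]
wrist_force: [-1.5, 0.2, -2.3]
opening: 0.156
grasp_force: 40.0
time_s: 7.25
tcp_pos: [0.5674, -0.1054, 0.0676]
tool_rot: [-3.14, -0.086, -0.0]
wrist_force: [-0.1, -0.8, -1.8]
opening: 0.155
grasp_force: 40.0
```

View pics/s2.png

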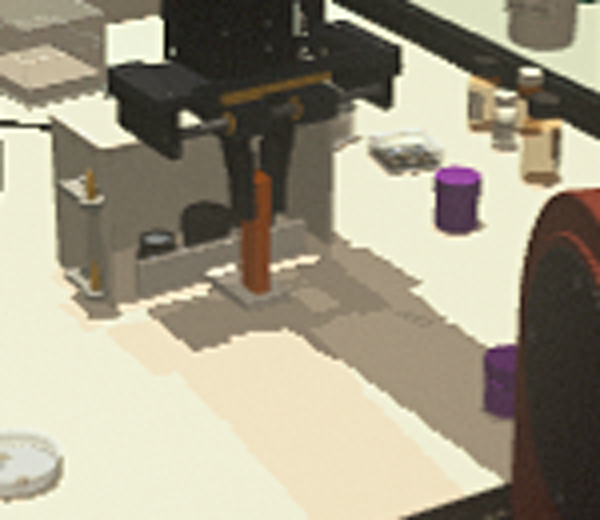

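```bash
python3 -m inch '[2,0.1,0,0,0,0,0, 2,0.1,0,0,0,0,0, 2,0.1,0,0,0,0,0, 0,0,0,0,0,0,0, 0,0,0,0,0,0,0, -5,-0.3,0,0,0,0,0, -12,-0.6,0,0,0,0,0, -20,-1,2,0,0,0,0, -24,-1.3,3,0,0,0,0, -24,-1.3,4,0,0,0,0]'; python3 -m inch '[-24,-8,2,0,0,0,0, -15,-20,0,0,0,0,0, 0,-28,0,0,0,0,0, 0,-28,0,0,0,0,0, 0,-28,0,0,0,0,0, 0,-28,0,0,0,0,0, 0,-28,0,0,0,0,0, 0,-28,0,0,0,0,0, 0,-20,0,0,0,0,0, 0,-8,0,0,0,0,0]';  python3 -m inch '[0,0,-3,0,0,0,0, 0,0,-3,0,0,0,0, 0,0,-3,0,0,0,0, 0,0,-2,0,0,0,0, 0,0,0,0,0,0,0, 0,0,0,0,0,0,0.3, 0,0,0,0,0,0,0.5, 0,0,0,0,0,0,0.5, 0,0,0,0,0,0,0.5, 0,0,0,0,0,0,0.5]'
```

```text
time_s: 8.3
tcp_pos: [0.4865, -0.1097, 0.0764]
tool_rot: [3.14, 0.086, -0.001]
wrist_force: [0.2, 0.3, -1.6]
opening: 0.158
grasp_force: 40.0
time_s: 9.3
tcp_pos: [0.4481, -0.3357, 0.0786]
tool_rot: [3.14, 0.081, -0.0]
wrist_force: [-0.7, 0.4, -2.0]
opening: 0.154
grasp_force: 40.0
time_s: 10.3
tcp_pos: [0.4494, -0.3337, 0.0677]
tool_rot: [3.14, 0.086, 0.0]
wrist_force: [-0.2, 0.0, -0.1]
opening: 0.469
grasp_force: 0.0
```

```bash
python3 - <<'E'
from h import *
for n in("top","scene"):
    c=cloud(n,np.load(n+"0.npy")); q=c[(c[...,2]>.17)&(c[...,2]<.6)&(c[...,1]>0.1)&(c[...,1]<.5)&(c[...,0]>.3)&(c[...,0]<.9)]
    print(n,len(q)); 
    if len(q): print(np.round(np.percentile(q,[0,1,5],axis=0),3).tolist(), np.round(q[np.argsort(q[:,0])[:5]],3).tolist())
E
python3 -m inch '[0,0,25,0,0,0,0.6, 0,0,35,0,0,0,1, 0,20,35,0,0,0,1, 5,40,35,0,0,0,1, 10,45,20,0,0,0.4,1, 10,46,0,0,0,0.4,1, 10,46,0,0,0,0.4,1, 10,46,0,0,0,0.4,1, 10,46,0,0,0,0.4,1, 10,46,0,0,0,0.4,1]' 40
```

```text
top 3850
[[0.723, 0.186, 0.17], [0.731, 0.191, 0.174], [0.741, 0.199, 0.193]] [[0.723, 0.216, 0.179], [0.724, 0.215, 0.185], [0.724, 0.217, 0.192], [0.725, 0.218, 0.183], [0.725, 0.22, 0.174]]
scene 13409
[[0.721, 0.186, 0.17], [0.732, 0.197, 0.173], [0.743, 0.21, 0.186]] [[0.721, 0.219, 0.175], [0.721, 0.216, 0.196], [0.722, 0.218, 0.177], [0.722, 0.22, 0.183], [0.723, 0.216, 0.174]]
time_s: 11.3
tcp_pos: [0.5141, 0.0004, 0.2156]
tool_rot: [3.138, 0.152, 0.001]
wrist_force: [0.7, -0.1, -0.4]
opening: 1.0
grasp_force: 0.0
```

```bash
python3 -m inch '[7,35,0,0,0,0,1, 7,36,0,0,0,0,1, 7,36,0,0,0,0,1, 7,36,0,0,0,0,1, 7,36,0,0,0,0,1, 7,36,0,0,0,0,1, 7,36,0,0,0,0,1, 8,33,0,0,0,0,1, 0,0,-10,0,0,0,1, 0,0,-20,0,0,0,1]'
python3 - <<'E'
from h import *
im,d=env.get_image("top"); cv2.imwrite("pics/t3.png",im); c=cloud("top",d)
s=env.observe(); print(s["tcp_pos"],s["tool_rot"])
X,Y,Z=c[...,0],c[...,1],c[...,2]
m=(X>.43)&(X<.56)&(Y>-.43)&(Y<-.25)&(Z>.018)&(Z<.034); r=cv2.minAreaRect(np.float32(c[m][:,:2]*1000)); print("blade",r)
m=(X>.42)&(X<.5)&(Y>-.36)&(Y<-.3)&(Z>.07)&(Z<.11); print("grip",m.sum(),c[m].mean(0))
q=c[(X>.52)&(X<.65)&(Y>-.2)&(Y<0)&(Z>.015)&(Z<.05)]; print(len(q),np.round(q[:8],3).tolist())
E
```

```text
time_s: 12.3
tcp_pos: [0.5714, 0.2842, 0.1858]
tool_rot: [-3.136, -0.154, -0.003]
wrist_force: [-1.2, -0.8, -0.8]
opening: 1.002
grasp_force: 0.0
[0.56995619 0.28196724 0.18121481] [ 3.13646284  0.15257917 -0.00520924]
blade ((470.013427734375, -331.3123474121094), (61.41632843017578, 138.29725646972656), 3.0251293182373047)
grip 34 [ 0.44984021 -0.33046152  0.09297394]
114 [[0.637, -0.111, 0.042], [0.637, -0.115, 0.042], [0.64, -0.122, 0.034], [0.638, -0.126, 0.04], [0.639, -0.129, 0.036], [0.638, -0.133, 0.041], [0.639, -0.137, 0.04], [0.639, -0.14, 0.039]]
```

```bash
python3 -m inch '[0,1,-15,0,0,0,1, 0,1,-15,0,0,0,0.8, 0,0,-12,0,0,0,0.6, 0,0,-8,0,0,0,0.4, 0,0,0,0,0,0,0.3, 0,0,0,0,0,0,0.2, 0,0,0,0,0,0,0, 0,0,0,0,0,0,0, 0,0,0,0,0,0,0, 0,0,0,0,0,0,0]' 50;python3 -m inch '[0,0,0,0,0,0,0, 0,0,0,0,0,0,0, 0,0,0,0,0,0,0, 0,0,0,0,0,0,0, 0,0,0,0,0,0,0, 0,0,0,0,0,0,0, 0,0,0,0,0,0,0, 0,0,0,0,0,0,0, 0,0,4,0,0,0,0, 0,0,4,0,0,0,0]'
```

```text
time_s: 13.35
tcp_pos: [0.5711, 0.2847, 0.1355]
tool_rot: [-3.138, -0.152, -0.001]
wrist_force: [0.2, -0.1, 0.8]
opening: 0.264
grasp_force: 0.0
time_s: 14.35
tcp_pos: [0.5708, 0.2844, 0.1431]
tool_rot: [3.138, 0.152, -0.001]
wrist_force: [-0.4, -0.5, -2.1]
opening: 0.112
grasp_force: 50.0
```

```bash
python3 -m inch '[0,0,8,0,0,0,0, 0,0,12,0,0,0,0, 0,0,15,0,0,0,0, 0,0,12,0,0,0,0, 0,0,5,0,0,0,0, -2,-8,0,0,0,0,0, -8,-22,0,0,0,0,0, -8,-26,0,0,0,0,0, -8,-28,0,0,0,0,0, -8,-28,0,0,0,0,0]';python3 -m inch '[-8,-28,0,0,0,0,0, -8,-28,0,0,0,0,0, -8,-26,0,0,0,0,0, -8,-22,0,0,0,0,0, -8,-18,-4,0,0,0,0, -3,-10,-8,0,0,0,0, 0,-4,-8,0,0,0,0, 0,0,-4,0,0,0,0, 0,0,0,0,0,0,0, 0,0,0,0,0,0,0]'
python3 - <<'E'
from h import *
im,d=env.get_image("top"); cv2.imwrite("pics/t4.png",im); np.save("t4.npy",d)
im2,d2=env.get_image("scene"); cv2.imwrite("pics/s4.png",im2); np.save("s4.npy",d2)
a=cv2.resize(im[120:200,200:280],None,fx=5,fy=5,interpolation=cv2.INTER_CUBIC)
b=cv2.resize(im2[140:240,165:265],None,fx=4,fy=4,interpolation=cv2.INTER_CUBIC)
cv2.imwrite("pics/m4.png",np.hstack([a,b])); s=env.observe(); print(s["tcp_pos"])
E
```

```text
time_s: 15.35
tcp_pos: [0.5361, 0.1708, 0.1945]
tool_rot: [3.138, 0.151, -0.002]
wrist_force: [0.9, -0.2, -1.5]
opening: 0.107
grasp_force: 50.0
time_s: 16.35
tcp_pos: [0.4942, 0.0377, 0.1711]
tool_rot: [-3.137, -0.154, 0.0]
wrist_force: [-0.1, 0.5, -1.8]
opening: 0.11
grasp_force: 50.0
[0.49431686 0.03742111 0.17141866]
```

View pics/m4.png

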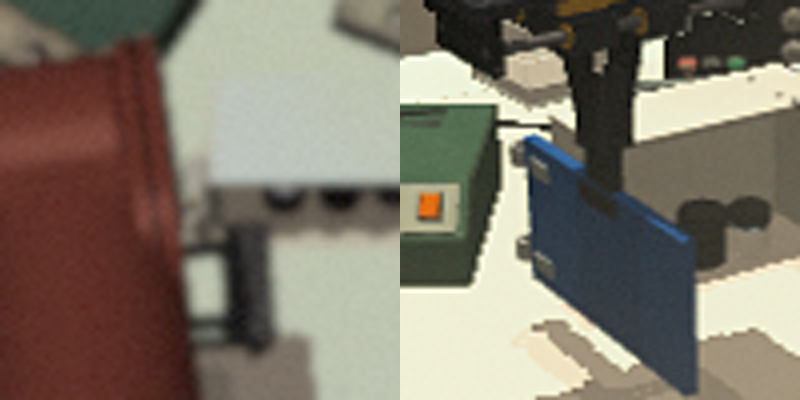

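```bash
cat > ov.py <<'E'
from h import *
def proj(n,P):
    m=env.camera_model(n); T=np.linalg.inv(m["cam_to_world"]); r,_=cv2.Rodrigues(T[:3,:3]); return cv2.projectPoints(np.float64(P),r,T[:3,3],m["mtx"],m["dist"])[0].reshape(-1,2)
def F(o,yaw):
    c,s=np.cos(np.radians(yaw)),np.sin(np.radians(yaw)); R=np.array([[c,-s,0],[s,c,0],[0,0,1]]); return lambda P:np.float64(P)@R.T+o
def circ(x,y,z,r): t=np.linspace(0,2*np.pi,25); return np.c_[x+r*np.cos(t),y+r*np.sin(t),0*t+z]
CAB=[[[-40,96,120],[40,96,120]],[[-40,96,120],[-40,-96,120]],[[-40,96,0],[-40,96,120]],circ(-46,108,20,8.5),circ(-46,108,88,8.5),[[-46,108,20],[-46,108,40]],[[-46,108,88],[-46,108,108]]]
DOOR=[circ(0,108,10,9),circ(0,108,24,9),circ(0,108,78,9),circ(0,108,92,9),[[0,108,10],[0,108,92]],[[-5,97.5,102],[-5,-95.5,102],[-5,-95.5,0],[-5,97.5,0],[-5,97.5,102]]]
def panel(im,n,box,k,fr,shapes):
    u,v,w,h=box; a=cv2.resize(im[v:v+h,u:u+w],None,fx=k,fy=k,interpolation=cv2.INTER_CUBIC)
    for s in shapes:
        p=(proj(n,fr(s)/1000)-[u,v]+.5)*k; cv2.polylines(a,[np.int32(np.round(p*16))],False,(0,0,255),1,cv2.LINE_AA,4)
    return a
E
python3 - <<'E'
from ov import *
cab=F(np.array([653,-99.5,0]),3.1); door=F(np.array([494.3,37.4,8+171.4-135.5]),-84.5)
t0,s0,s4=[cv2.imread(f"pics/{x}.png") for x in("top0","scene0","s4")]
cv2.imwrite("pics/o1.png",np.hstack([panel(t0,"top",(229,139,22,44),12,cab,CAB),panel(s0,"scene",(200,176,22,44),12,cab,CAB),panel(s4,"scene",(187,164,22,44),12,door,DOOR)]))
E
```

```text
(no output)
```

View pics/o1.png

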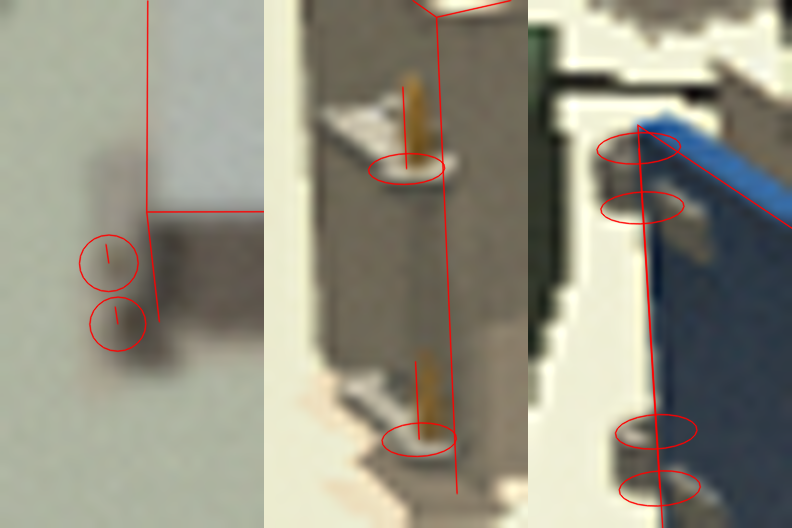

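Against the projected outlines, the real pins sit about 2 mm to the right of my estimate in both views, towards -y. The lifted door matches its TCP-based projection to within 1 mm. I therefore take the pin axis as (601, 3), which puts the TCP target at (493.5, -7).

```bash
python3 -m inch '[0,-6,0,0,0,0,0, 0,-8,0,0,0,0,0, -0.4,-9,-1,0,0,0,0, -0.4,-9,-1,0,0,0,0, 0,-7,-1,0,0,0,0, 0,-4,0,0,0,0,0, 0,-1.5,0,0,0,0,0, 0,0,0,0,0,0,0, 0,0,0,0,0,0,0, 0,0,0,0,0,0,0]';python3 -m inch '[0,0,-2,0,0,0,0, 0,0,-2,0,0,0,0, 0,0,-2,0,0,0,0, 0,0,-2,0,0,0,0, 0,0,-2,0,0,0,0, 0,0,-2,0,0,0,0, 0,0,-2,0,0,0,0, 0,0,-1,0,0,0,0, 0,0,0,0,0,0,0, 0,0,0,0,0,0,0]'; python3 -c "
from rig import env;s=env.observe();print(s['tcp_pos'],s['wrist_force'],s['torque'])"
```

```text
time_s: 17.45
tcp_pos: [0.4932, -0.0076, 0.1682]
tool_rot: [-3.138, -0.152, 0.0]
wrist_force: [-0.4, -0.3, -1.2]
opening: 0.113
grasp_force: 50.0
time_s: 18.45
tcp_pos: [0.4932, -0.0079, 0.1532]
tool_rot: [-3.138, -0.152, -0.0]
wrist_force: [-0.8, 0.3, -1.5]
opening: 0.112
grasp_force: 50.0
[ 0.49321755 -0.00786029  0.15322243] [-0.79958283  0.30617944 -1.53309606] [ 0.08192334  0.1492282  -0.01423706]
```

```bash
python3 -m inch '[0,0,-1,0,0,0,0, 0,0,-1,0,0,0,0, 0,0,-1,0,0,0,0, 0,0,-1,0,0,0,0, 0,0,-1,0,0,0,0, 0,0,-1,0,0,0,0, 0,0,-1,0,0,0,0, 0,0,-1,0,0,0,0, 0,0,0,0,0,0,0, 0,0,0,0,0,0,0]'; python3 -c "
from rig import env;s=env.observe();print(s['tcp_pos'],s['wrist_force'],s['torque'])"
```

```text
time_s: 19.45
tcp_pos: [0.4929, -0.0078, 0.145]
tool_rot: [-3.138, -0.152, 0.001]
wrist_force: [-3.2, -0.7, -0.1]
opening: 0.111
grasp_force: 50.0
[ 0.49294012 -0.00782765  0.14501244] [-3.1767918  -0.69136952 -0.07200213] [0.09035169 0.82866488 0.06756677]
```

```bash
python3 -m inch '[-1,0,0,0,0,0,0, -0.5,0,-1,0,0,0,0, 0,0,-1,0,0,0,0, 0,0,-1,0,0,0,0, 0,0,-1,0,0,0,0, 0,0,-1,0,0,0,0, 0,0,-1,0,0,0,0, 0,0,-1,0,0,0,0, 0,0,0,0,0,0,0, 0,0,0,0,0,0,0]'; python3 -c "
from rig import env;s=env.observe();print(s['tcp_pos'],s['wrist_force'],s['torque'])"
```

```text
time_s: 20.45
tcp_pos: [0.4917, -0.0079, 0.1382]
tool_rot: [-3.138, -0.152, -0.0]
wrist_force: [0.5, 0.6, -0.9]
opening: 0.114
grasp_force: 50.0
[ 0.49171952 -0.00785342  0.13821206] [ 0.46032914  0.59606456 -0.88011114] [ 0.03662404  0.08023399 -0.00757148]
```

```bash
python3 -m inch '[0,0,-0.5,0,0,0,0, 0,0,-0.5,0,0,0,0, 0,0,-0.5,0,0,0,0, 0,0,-0.5,0,0,0,0, 0,0,-0.5,0,0,0,0, 0,0,0,0,0,0,0, 0,0,0,0,0,0,0, 0,0,0,0,0,0,0, 0,0,0,0,0,0,0, 0,0,0,0,0,0,0]'; python3 -c "
from rig import env;s=env.observe();print(s['tcp_pos'],s['wrist_force'],s['torque'])"
```

```text
time_s: 21.45
tcp_pos: [0.4916, -0.0079, 0.1364]
tool_rot: [3.138, 0.152, -0.0]
wrist_force: [-5.7, -1.1, 7.4]
opening: 0.112
grasp_force: 50.0
[ 0.49158522 -0.00792736  0.13637185] [-5.70230624 -1.05293012  7.37064762] [-1.57586861e-04  9.55900567e-01 -3.01774447e-02]
```

```bash
python3 - <<'E'
import numpy as np
th=np.radians(185.5+2.92*np.arange(31)); p=108*np.c_[np.cos(th),np.sin(th)]; print(np.round(np.diff(p,axis=0),1).tolist())
E
```

```text
[[0.7, -5.5], [0.9, -5.4], [1.2, -5.4], [1.5, -5.3], [1.8, -5.2], [2.0, -5.1], [2.3, -5.0], [2.5, -4.9], [2.8, -4.8], [3.0, -4.6], [3.2, -4.4], [3.5, -4.3], [3.7, -4.1], [3.9, -3.9], [4.1, -3.7], [4.3, -3.5], [4.4, -3.3], [4.6, -3.0], [4.7, -2.8], [4.9, -2.5], [5.0, -2.3], [5.1, -2.0], [5.2, -1.8], [5.3, -1.5], [5.4, -1.2], [5.4, -1.0], [5.5, -0.7], [5.5, -0.4], [5.5, -0.1], [5.5, 0.2]]
```

```bash
python3 -m inch '[0.5,-5.5,0.8,0,0,2.92,0, 0.8,-5.4,0,0,0,2.92,0, 1.2,-5.4,0,0,0,2.92,0, 1.5,-5.3,0,0,0,2.92,0, 1.8,-5.2,0,0,0,2.92,0, 2,-5.1,0,0,0,2.92,0, 2.3,-5,0,0,0,2.92,0, 2.5,-4.9,0,0,0,2.92,0, 2.8,-4.8,0,0,0,2.92,0, 3,-4.6,0,0,0,2.92,0]' 20; python3 -c "
from rig import env;s=env.observe();print(s['tcp_pos'],s['wrist_force'],s['torque'],s['joints'])"
```

```text
time_s: 22.45
tcp_pos: [0.5104, -0.0592, 0.1365]
tool_rot: [-2.997, -0.941, -0.0]
wrist_force: [0.2, -0.2, -1.2]
opening: 0.11
grasp_force: 20.0
[ 0.51035129 -0.0591895   0.13648687] [ 0.19679233 -0.15085579 -1.20600711] [0.0922455 0.0085991 0.0754978] [ 0.41210994  0.15060724 -0.41427509  1.88408433  0.06695745  1.12009559
 -0.98961019]
```

Forces are almost zero, so I'll continue the swing.

```bash
python3 -m inch '[3.2,-4.4,0,0,0,2.92,0, 3.5,-4.3,0,0,0,2.92,0, 3.7,-4.1,0,0,0,2.92,0, 3.9,-3.9,0,0,0,2.92,0, 4.1,-3.7,0,0,0,2.92,0, 4.3,-3.5,0,0,0,2.92,0, 4.4,-3.3,0,0,0,2.92,0, 4.6,-3,0,0,0,2.92,0, 4.7,-2.8,0,0,0,2.92,0, 4.9,-2.5,0,0,0,2.92,0]'; python3 -c "
from rig import env;s=env.observe();print(s['tcp_pos'],s['wrist_force'],s['torque'],s['joints'])"
```

```text
time_s: 23.45
tcp_pos: [0.5516, -0.0954, 0.1366]
tool_rot: [2.663, 1.665, -0.0]
wrist_force: [-2.5, -1.0, 1.6]
opening: 0.114
grasp_force: 20.0
[ 0.55161456 -0.09541233  0.1366428 ] [-2.46890238 -0.98456431  1.57096673] [-0.41090206  0.19794241  0.02508885] [ 0.47076845  0.24624596 -0.43554231  1.77722066  0.11407433  1.14265544
 -0.45414819]
```

```bash
python3 -m inch '[4.5,-2.3,0,0,0,2.92,0, 5.1,-2,0,0,0,2.92,0, 5.2,-1.8,0,0,0,2.92,0, 5.3,-1.5,0,0,0,2.92,0, 5.4,-1.2,0,0,0,2.92,0, 5.4,-1,0,0,0,2.92,0, 5.5,-0.7,0,0,0,2.92,0, 5.5,-0.4,0,0,0,2.92,0, 5.5,-0.1,0,0,0,2.92,0, 4.5,0.2,0,0,0,2,0]'; python3 -c "
from rig import env;s=env.observe();print(s['tcp_pos'],s['wrist_force'],s['torque'],s['joints'],s['tool_rot'])"
```

```text
time_s: 24.45
tcp_pos: [0.6042, -0.1068, 0.1369]
tool_rot: [2.176, 2.263, 0.0]
wrist_force: [-0.0, -3.3, 1.5]
opening: 0.114
grasp_force: 20.0
[ 0.60418212 -0.10677891  0.13686846] [-0.00549294 -3.28949781  1.46289473] [-0.73686237 -0.06939609 -0.02241555] [ 0.49596514  0.36008466 -0.4888572   1.64464678  0.18128759  1.1803847
  0.00404712] [2.17593093e+00 2.26332986e+00 6.06186106e-05]
```

```bash
python3 -m inch '[0,0.5,0,0,0,0,0, 0.5,0,0,0,0,0.3,0, 0.5,0,0,0,0,0.3,0, 0.5,0,0,0,0,0.3,0, 0.5,0,0,0,0,0.3,0, 0,0,0,0,0,0,0, 0,0,0,0,0,0,0, 0,0,0,0,0,0,0, 0,0,0,0,0,0,0, 0,0,0,0,0,0,0]'; python3 -c "
from rig import env;s=env.observe();print(s['tcp_pos'],s['wrist_force'],s['torque'],s['tool_rot'])"
```

```text
time_s: 25.45
tcp_pos: [0.6057, -0.1064, 0.137]
tool_rot: [2.155, 2.282, -0.0]
wrist_force: [0.5, -5.3, 2.6]
opening: 0.117
grasp_force: 20.0
[ 0.60574541 -0.10641659  0.13701964] [ 0.48666686 -5.29837353  2.60020354] [-1.22224944 -0.42700033 -0.10882737] [ 2.15548948e+00  2.28241765e+00 -2.97233828e-04]
```

```bash
python3 -m inch '[0.5,0.5,0,0,0,0.2,0, 0.5,0.5,0,0,0,0.2,0, 0.5,0,0,0,0,0.2,0, 0,0,0,0,0,0,0, 0,0,0,0,0,0,0, 0,0,0,0,0,0,0, 0,0,0,0,0,0,0, 0,0,0,0,0,0,0, 0,0,0,0,0,0,0, 0,0,0,0,0,0,0]'; python3 - <<'E'
from ov import *
s=env.observe();print(s['tcp_pos'],s['wrist_force'],s['torque'],s['tool_rot'])
im,d=env.get_image("scene"); c=cloud("scene",d); X,Y,Z=c[...,0],c[...,1],c[...,2]
def fit(d0,name,m):
    q=c[m]; h=q[:,:2]; 
    a=np.polyfit(h[:,1],h[:,0],1); r=h[:,0]-np.polyval(a,h[:,1]); k=abs(r)<.004; a=np.polyfit(h[k,1],h[k,0],1); print(name,k.sum(),"yaw",np.degrees(np.arctan(-a[0])),"x at y=-.1",np.polyval(a,-.1))
hs=cv2.cvtColor(im,cv2.COLOR_BGR2HSV); blue=(hs[...,0]>95)&(hs[...,0]<125)&(hs[...,1]>120)
fit(0,"door face",blue&(Z>.02)&(Z<.1)&(Y>-.25)&(Y<.05)&(X>.5)&(X<.7))
cv2.imwrite("pics/s5.png",cv2.resize(im[130:250,180:340],None,fx=5,fy=5,interpolation=cv2.INTER_CUBIC))
E
```

```text
time_s: 26.45
tcp_pos: [0.6072, -0.1062, 0.1372]
tool_rot: [2.144, 2.293, -0.001]
wrist_force: [0.1, -7.0, 2.7]
opening: 0.113
grasp_force: 20.0
[ 0.60720532 -0.10615761  0.13716769] [ 0.09402696 -6.97205736  2.72586957] [-1.64212605 -0.251762   -0.07253421] [ 2.14354540e+00  2.29279148e+00 -1.31130682e-03]Traceback (most recent call last):
  File "<stdin>", line 8, in <module>
  File "<stdin>", line 6, in fit
    raise TypeError("expected non-empty vector for x")
TypeError: expected non-empty vector for x
```

```bash
python3 -m inch '[0,-0.7,0,0,0,0,0, 0,-0.7,0,0,0,0,0, 0,-0.6,0,0,0,0,0, 0,0,0,0,0,0,0, 0,0,0,0,0,0,0, 0,0,0,0,0,0,0, 0,0,0,0,0,0,0, 0,0,0,0,0,0,0, 0,0,0,0,0,0,0, 0,0,0,0,0,0,0]'; python3 - <<'E'
from ov import *
s=env.observe();print(s['tcp_pos'],s['wrist_force'],s['torque'])
im,d=env.get_image("scene"); cv2.imwrite("pics/s5.png",im); np.save("s5.npy",d)
c=cloud("scene",d)
for z0,z1 in((.02,.06),(.06,.1)):
    m=(c[...,2]>z0)&(c[...,2]<z1)&(c[...,1]>-.19)&(c[...,1]<-.0)&(c[...,0]>.57)&(c[...,0]<.63)
    q=c[m]; k=np.ones(len(q),bool)
    for _ in range(3): a=np.polyfit(q[k,1],q[k,0],1); k=abs(q[:,0]-np.polyval(a,q[:,1]))<.004
    print(k.sum(),"yaw",np.degrees(np.arctan(-a[0])),"x at y=-.1",np.polyval(a,-.1), im[m].mean(0))
# back edge/roof yaw in initial image
for n in("top","scene"):
    c=cloud(n,np.load(n+"0.npy")); m=(c[...,2]>.112)&(c[...,2]<.128)&(c[...,0]>.6)&(c[...,0]<.72)&(c[...,1]>-.14)&(c[...,1]<.0)
    ys=np.arange(-.13,-.005,.004)
    for f in(np.min,np.max):
        e=[f(c[m&(abs(c[...,1]-y)<.002)][:,0]) for y in ys]; a=np.polyfit(ys,e,1); print(n,f.__name__,np.degrees(np.arctan(-a[0])),np.polyval(a,-.1))
E
```

```text
time_s: 27.5
tcp_pos: [0.6072, -0.1064, 0.1369]
tool_rot: [2.142, 2.296, 0.0]
wrist_force: [2.3, -5.0, 3.1]
opening: 0.116
grasp_force: 20.0
[ 0.60717893 -0.10637844  0.13688049] [ 2.29498167 -5.00440617  3.08315036] [-1.26231163 -0.48384402 -0.10913843]
697 yaw 3.6736863939952342 x at y=-.1 0.6010553835567696 [75.33031088 68.19300518 61.32901554]
703 yaw 3.797356128206998 x at y=-.1 0.6009013338433427 [72.44633508 63.55759162 55.43848168]
top min 4.4284825317266225 0.6149066968418341
top max 2.6611756679615164 0.6883617564985676
scene min 3.2507267953257526 0.6117987834271903
scene max 3.054785432796757 0.6872069351765313
```

```bash
python3 -m inch '[0,0,0,0,0,0,0.2, 0,0,0,0,0,0,0.3, 0,0,0,0,0,0,0.4, 0,0,0,0,0,0,0.5, 0,0,0,0,0,0,0.5, 0,0,8,0,0,0,0.5, 0,0,12,0,0,0,0.5, 0,0,20,0,0,0,0.5, 0,0,20,0,0,0,0.5, 0,0,20,0,0,0,0.5]'; python3 -m inch '[-5,-30,20,0,0,0,0.5, -5,-40,10,0,0,0,0.5, -5,-40,0,0,0,0,0.5, -5,-40,0,0,0,0,0.5, -5,-40,0,0,0,0,0.5, 0,-20,0,0,0,0,0.5, 0,0,0,0,0,0,0.5, 0,0,0,0,0,0,0.5, 0,0,0,0,0,0,0.5, 0,0,0,0,0,0,0.5]'; python3 - <<'E'
from ov import *
im,d=env.get_image("scene"); c=cloud("scene",d)
for z0,z1 in((.02,.06),(.06,.1)):
    m=(c[...,2]>z0)&(c[...,2]<z1)&(c[...,1]>-.19)&(c[...,1]<-.0)&(c[...,0]>.57)&(c[...,0]<.63)
    q=c[m]; k=np.ones(len(q),bool)
    for _ in range(3): a=np.polyfit(q[k,1],q[k,0],1); k=abs(q[:,0]-np.polyval(a,q[:,1]))<.004
    print(k.sum(),"yaw",np.degrees(np.arctan(-a[0])),"x",np.polyval(a,-.1))
m=(c[...,2]>.13)&(c[...,2]<.2)&(c[...,1]>-.14)&(c[...,1]<-.06)&(c[...,0]>.58)&(c[...,0]<.63); print("tab",c[m].mean(0),c[m][:,2].max())
cv2.imwrite("pics/s6.png",cv2.resize(im[120:270,180:380],None,fx=4,fy=4,interpolation=cv2.INTER_CUBIC))
E
```

```text
time_s: 28.55
tcp_pos: [0.607, -0.1058, 0.2186]
tool_rot: [2.142, 2.297, 0.001]
wrist_force: [-0.4, 0.5, 0.5]
opening: 0.5
grasp_force: 0.0
time_s: 29.55
tcp_pos: [0.5825, -0.314, 0.247]
tool_rot: [2.139, 2.3, 0.001]
wrist_force: [-0.4, -0.3, -0.6]
opening: 0.503
grasp_force: 0.0
695 yaw 2.8504391758427117 x 0.6000435218629611
724 yaw 2.9096636641016453 x 0.6000091554343648
tab [ 0.6016627  -0.10624288  0.14625299] 0.16127969710769163
```

View pics/s6.png

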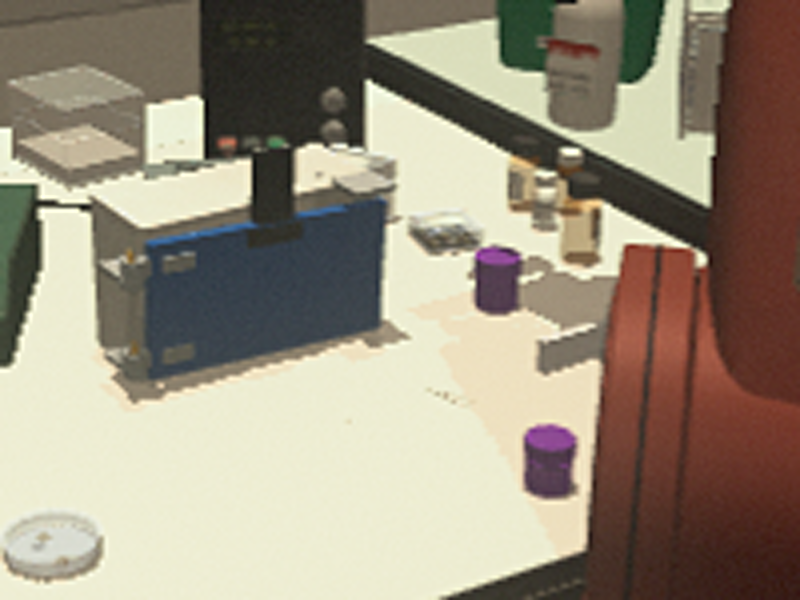

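The final view shows the door shut under the keeper lip, the pin tips showing through both knuckles at (130,258) and (133,347), and the pusher standing clear at (570,345). Petri dish and vials look untouched. Handing in.

```bash
python3 -c "
from rig import env; print(env.hand_in())"
```

```text
the job is handed in; nothing more can be done
None
```

I handed the job in at about 30 s, with no verdict returned: the tubs and loupe are in the cabinet, the door is hung on both pins and shut, and the pusher stands clear of it on the bench.

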